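# Wind down the pellet press with its ratchet lever

## Task

Clamp the steel pellet die that stands in the blue hand press: wind the screw clockwise (seen from above) with the orange handle until it comes up firm at the end of its travel, with the brass pad pressed on the die. The lever can only swing between two stop pins, which is too little for the job: when it runs out, lift the lever off its serrations by the red knob, swing it back, let it drop home into the serrations and wind on with the handle. Leave the lever fully dropped home, and do not shift the die or disturb the other things on the bench.

Things in the scene. Friction and masses are not known exactly. Their poses are not given: they have to be found in the camera images.
- press: hand press, fixed: grey bed 120 x 150 x 15 mm (x by y), two columns, blue bridge (x -28 to +48, y -75 to +75, top 113 mm up) with a vertical spindle and a ratchet lever on it. Origin: on the bench under the spindle axis; z up; the handle sweeps over the -x side. Two steel stop pins (tops 154 mm up, at x 22, y +31 and -31 mm) halt a lug on the hub's back, whether lifted or not
- spindle_axis (a point): point fixed on the vertical spindle axis at handle height, 141 mm above the bench; axes as the press's. Around it: a crown of diameter 64 mm with 16 upright steel teeth, 7 mm high with rounded crests, and over it the black hub (diameter 62, top at 145 mm) whose 2 teeth drop between them
- handle_grip (a point): middle of the orange round grip: diameter 16, 65 mm long, level, pointing radially outward, centre 95 mm from the spindle axis. Swings 1.45 rad in all, from 0.725 rad on the -y side of the press's -x direction to 0.725 rad on its +y side; towards +y (clockwise from above) tightens. Hinged at the hub: lifted at the grip it just folds up (to 70 deg). Winding takes about 6 N here, more at a stop; backwards it unwinds unless lifted
- knob_mid (a point): middle of the red round pull knob on top of the lever: diameter 26, height 24 mm, on the spindle axis, 185 mm above the bench with the lever home. Lifting takes 13 to 17 N against a spring; 7 mm clears the teeth. The knob swivels stiffly (0.12 Nm): turned, it carries the lifted lever round, but slips when the lever is held; it cannot wind the screw
- screw (a joint): turn of the spindle in rad, growing as it is wound down (clockwise from above): starts at 0 to 0.45, comes up firm at 2.0, stays where it is left
- lever (a joint): height of the lever over its home, in m: 0 dropped home, engaged, 0.012 lifted to its limit. Teeth are 0.393 rad apart with about 0.09 rad of free play; released on a crest it stays some 4 to 6 mm up, and drops home when it is turned a little further
- die: pellet die to be clamped: loose steel cylinder, diameter 50, height 45 mm, 0.5 kg, standing on the press bed under the brass pad; origin: centre of its underside
- pad: brass pressure pad, diameter 36, height 8 mm, under the ram; origin: centre of its underside; it is sprung and stands 8 mm above the die at screw 0, and goes down 5 mm per rad of the screw
- spare_die: spare pellet die, a bystander: the same steel cylinder as the die (diameter 50, height 45 mm), standing on the bench; origin: centre of its underside
- mortar: white ceramic mortar, a bystander: diameter 84, height 45 mm; origin: centre of its underside
- bottle_a: white plastic bottle with a blue cap, a bystander: diameter 68, height 160 mm; origin: centre of its underside
- bottle_b: white plastic bottle with a blue cap and a label, a bystander: diameter 68, height 160 mm; origin: centre of its underside
- jar: amber glass jar with a black lid, a bystander: diameter 60, height 85 mm; origin: centre of its underside
- mouse: grey computer mouse, a bystander: 100 x 58 x 33 mm; origin: centre of its underside
- spatula: lab spatula lying flat, a bystander: 180 mm long along its x; origin: underside, in its middle
Mind the look-alikes: they are no part of the job. Leave any green or turquoise look-alike of the die alone.

How it is judged:
On the way, in this order (a step that is already met when the one before it is completed fails the run):
1. the lever is lifted clear of its serrations (more than 5 mm up) (value of joint lever above 0.005 m), for 0.05 s.
2. the lever has dropped home again and the screw is firm at its end stop (over 1.93 rad) (value of joint lever below 0.002 m and value of joint screw above 1.93 rad), for 0.1 s.
At the end, for the whole second after the job is handed in: screw wound to its end stop (over 1.92 of 2.0 rad), the brass pad pressing on the die with more than 3 N, the die upright (within 3 deg) and within 12 mm of the spindle axis, the lever dropped home (within 2 mm), everything still and let go (value of joint screw above 1.92 rad and value of joint lever below 0.002 m and contact force between pad and die above 3 N and angle between die's own z axis and vertical below 0.05 rad and horizontal distance between die and press below 0.012 m and velocity of joint screw below 0.05 rad/s); the robot touches nothing.
It fails at once if the die is shifted by more than 10 mm (distance of die from where it was at the start of the episode above 0.01 m).
It fails at once if another thing on the bench is moved by more than 20 mm (distance of any of spare_die, mortar, bottle_a, bottle_b, jar, mouse, spatula from where it was at the start of the episode above 0.02 m).
It also fails if it takes over 61 s, if anything falls off the work surface, if the arm or the gripper's body presses on something with over 40 N, if the wrist force passes 120 N, or if a joint passes its speed limit or range.

## Robot

A 7-joint arm with a two-finger parallel gripper is mounted at the origin on the work surface. World frame = base frame: x ahead of the robot, y to its left, z up, the work surface at z = 0. Lengths are in m, angles in rad, forces in N, time in s.
With the tool pointing down it reaches from about 0.425 to 0.925 m from the base axis. Payload 6.8 kg.
Tool frame: the origin (TCP) lies at the centre of the arm's flange, where the gripper is bolted on; the fingertips stand 173 mm ahead of it and the grasp point (between the pads) lies 155 mm ahead of it; y points along the fingers, x is the direction in which the jaws open and shut, and the axes are right-handed (so a half turn about y gives the same grasp; the last joint's range is limited). The gripper opens to 85 mm and grips with 20 to 120 N. Pads are 22 mm wide; open, the fingers measure 114 mm over their backs; the gripper's body (76 mm by 85 mm) begins 54 mm behind the grasp point. The pads swing forward as they close: fully open they stand 13 mm farther back than shut.
Start: joints at [1.096, 0.477, 0.022, 1.555, -0.011, 1.109, -0.083], TCP at [0.242, -0.63, 0.405] pointing down, gripper open.
Joint ranges: [-2.96, 2.96], [-0.34, 2.1], [-1.41, 1.46], [0.24, 2.44], [-1.37, 4.51], [0.17, 1.92], [-2.96, 2.96]. Speed limits (rad/s): [2.39, 2.39, 3.14, 3.14, 3.14, 3.14, 3.14].

## Interface

Orientations are given as a unit quaternion [w, x, y, z].
In Python, from station import bot gives the robot as it stands.
- The arm moves only by the tool carry_out, never from a script. Its argument "plan" is a list of rows, each an object of numbers: "x", "y", "z": the shift along the tool's x, y, z in cm; "ax", "ay", "az": the turn, a rotation vector about the tool's x, y, z in rad. In form: [{"x": .., "y": .., "z": .., "ax": .., "ay": .., "az": ..}, ...]. A call has 1 to 12 rows; each row is the pose to reach, as a shift and turn from the pose measured when the call began, along the tool's axes at that moment; what a row does not reach only later rows make up. A row lasts 1/10 s, in which the tool goes at most 50 mm and 8.59 degrees, less where a joint would pass 70% of its speed; a pose out of reach is approached as far as the arm can. A call with a gripper value outside its range is refused whole. "gripper" is the opening, from 0 (shut) to 1 (fully open), set as the call begins (left out, the last holds). The fingers move at their own pace and stop on an object; "newtons" is the grip in N (left out, the last holds). Time passes only in rows, so rows that repeat a pose let the fingers close. It gives the time, the measured TCP pose, the force and the opening at its end, in the units of the state.
- bot.get_obs(): the state, without advancing time (a new reading comes with each control period).
- bot.read_camera(name): name is "scene" or "top" or "wrist"; returns a dict with "image" (420x560x3 uint8, red, green, blue), "z_map" (420x560 float32, m along the optical axis (not along the pixel's ray), 0 where there is no reading), "intrinsics" (3x3 intrinsics, pixels), "k1" (the pictures are not rectified: a ray, as slopes to the right and down, at radius r is drawn at 1 + k1 r^2 times it, then the intrinsics apply), "cam_to_world" (4x4, takes a point from camera to world coordinates); the wrist camera has in their place "hand_eye" (4x4, takes a point from camera to tool coordinates, whose origin is the TCP and whose axes are the tool frame's). Camera axes: x right, y down, z forward; pixel columns grow to the right and rows downward; lengths in m; the calibration is good to about 2 mm. A picture is of the moment at which its call begins: read the wrist's pose just before it.
- bot.hand_in(): hands the job in, once; it reports no verdict.
Trained networks look in a picture, given as the dict that the camera call returned (one of the last four; its "shot" number tells which), for a name from the list of things; names that differ only in an ending like _2 or _b are one class to them, and where a whole thing is asked for, a point or a joint stands for the part that bears it (a point fixed in the world has none). Each returns a list of dicts, best first, with "conf" (0 to 1); they miss things now and then, are a little off and sometimes report something else, mostly with a low value. They report only what shows in the picture. A call takes as long as a camera call. They do not tell look-alikes from the thing itself.
- bot.cut_out(picture, thing): "mask" (420x560 bool, what is visible of it) and "xy" ([column, row] in pixels, amid what is visible of it).
The state is a dict: "t": time; "q": joint angles; "joint_vel": joint speeds; "joint_torque": joint torques, N m; "eef_pos": TCP position; "tool_rot": TCP orientation; "contact_force": force on the tool from outside, world axes, zero at the start; "torque": the same for the moment, N m; "gripper_width": opening from 0.0 (shut) to 1.0 (fully open).
Only numpy, scipy, OpenCV 4.12 (cv2) and the standard library are available. Lean on these libraries where they do the work, as an engineer would, in place of code of your own. Each camera call takes 0.05 s, during which the arm holds its last target. There are 200 camera calls.

## Working session

There is one attempt and no reset: what is moved stays moved. The work goes in short steps, Python scripts to look and compute and a tool call to move; the robot and the scene stay as the last step left them, time stands still between calls to the robot, and variables do not carry over. Pictures are saved under pics/ and viewed, about 8 in all and at most 12, crops included, and the job is handed in when it is done.

Besides the shell and the picture viewer there is one more tool, called after "Emit:" in YAML: its name, and indented under it one key for each argument. carry_out: Moves the arm, as the interface text tells. Its arguments: {"type":"object","properties":{"plan":{"type":"array","items":{"type":"object","properties":{"x":{"type":"number"},"y":{"type":"number"},"z":{"type":"number"},"ax":{"type":"number"},"ay":{"type":"number"},"az":{"type":"number"}}}},"gripper":{"type":"number"},"newtons":{"type":"number"}},"required":["plan"]}

```bash
mkdir -p pics
cat > h.py <<'E'
import numpy as np, cv2
from station import bot
from scipy.spatial.transform import Rotation as R
def rays(p,uv):
    K=p["intrinsics"];k=p["k1"];uv=np.atleast_2d(uv).astype(float)
    d=np.c_[(uv[:,0]-K[0,2])/K[0,0],(uv[:,1]-K[1,2])/K[1,1]];s=d.copy()
    for _ in range(10): s=d/(1+k*(s**2).sum(1,keepdims=True))
    return np.c_[s,np.ones(len(s))]
def T(p,o=None):
    if "cam_to_world" in p: return np.array(p["cam_to_world"])
    w,x,y,z=o["tool_rot"];M=np.eye(4);M[:3,:3]=R.from_quat([x,y,z,w]).as_matrix();M[:3,3]=o["eef_pos"];return M@np.array(p["hand_eye"])
def pts(p,mask,o=None):
    v,u=np.nonzero(mask&(p["z_map"]>0));c=rays(p,np.c_[u,v])*p["z_map"][v,u][:,None];M=T(p,o)
    return c@M[:3,:3].T+M[:3,3]
def save(n,im): cv2.imwrite("pics/"+n,im[:,:,::-1])
E
python3 - <<'E'
from h import *
o=bot.get_obs();print(o["t"],o["eef_pos"],o["tool_rot"],o["contact_force"])
for c in ("scene","top"):
    p=bot.read_camera(c);save(c+".png",p["image"])
    for n in ("press","handle_grip","knob_mid","die","spare_die","pad"):
        for d in bot.cut_out(p,n)[:3]:
            q=pts(p,d["mask"]);print(c,n,round(d["conf"],2),np.round(d["xy"]),d["mask"].sum(),np.round(np.median(q,0),3) if len(q) else "",np.round(q.max(0),3) if len(q) else "")
E
```

```text
0.0 [ 0.24193539 -0.62984778  0.40372216] [ 0.58311529 -0.58247166  0.40099384 -0.39988406] [-0.34915999  0.04053581 -0.62056514]
scene press 0.58 [268. 216.] 3005 [ 0.577 -0.023  0.109] [0.63  0.043 0.2  ]
scene knob_mid 0.46 [359. 303.] 504 [0.587 0.312 0.043] [0.604 0.333 0.05 ]
scene die 0.77 [210. 241.] 380 [ 0.717 -0.098  0.042] [ 0.736 -0.082  0.049]
scene die 0.74 [314. 245.] 377 [0.532 0.11  0.042] [0.55  0.128 0.049]
scene die 0.56 [307. 201.] 335 [ 0.43  -0.015  0.04 ] [0.448 0.005 0.048]
scene spare_die 0.64 [363. 302.] 520 [0.586 0.311 0.043] [0.604 0.333 0.05 ]
scene pad 0.23 [329. 332.] 1577 [0.73  0.336 0.101] [0.75  0.359 0.164]
top press 0.82 [297. 209.] 2178 [ 0.547 -0.046  0.114] [0.638 0.04  0.202]
top press 0.54 [143. 185.] 465 [0.612 0.425 0.081] [0.645 0.479 0.091]
top handle_grip 0.66 [312. 227.] 169 [ 0.48  -0.083  0.147] [ 0.523 -0.058  0.152]
top die 0.76 [345. 202.] 222 [ 0.573 -0.186  0.045] [ 0.598 -0.165  0.053]
top die 0.62 [321. 163.] 265 [ 0.706 -0.111  0.044] [ 0.745 -0.086  0.052]
top die 0.59 [287. 249.] 251 [ 0.423 -0.023  0.044] [0.448 0.005 0.05 ]
top spare_die 0.55 [185. 198.] 270 [0.577 0.304 0.044] [0.612 0.343 0.051]
```

Run:
```python
import cv2,numpy as np
a=cv2.imread("pics/scene.png")[150:350,130:400];b=cv2.imread("pics/top.png")[120:300,210:400]
a=cv2.resize(a,(800,592),interpolation=2);b=cv2.resize(b,(624,592),interpolation=2)
cv2.imwrite("pics/a.png",a);cv2.imwrite("pics/b.png",b)
```

```text
(no output)
```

View pics/a.png

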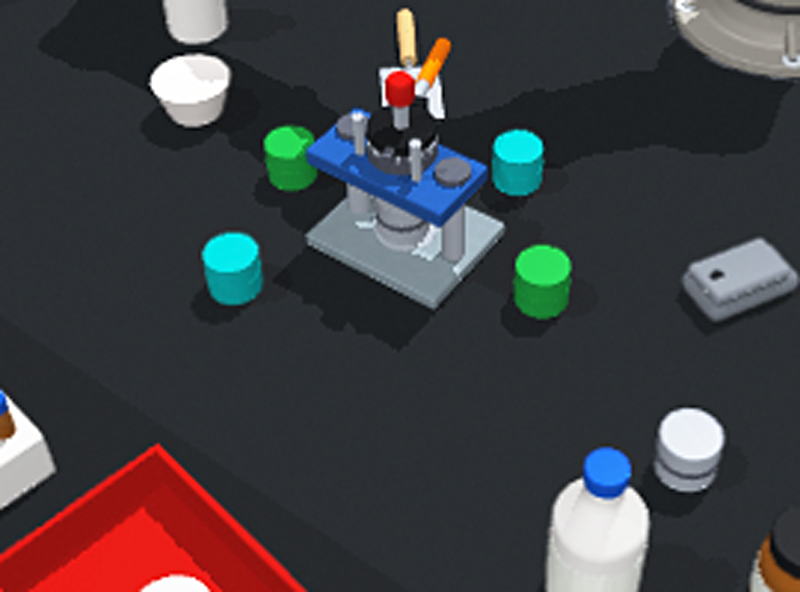

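View pics/b.png

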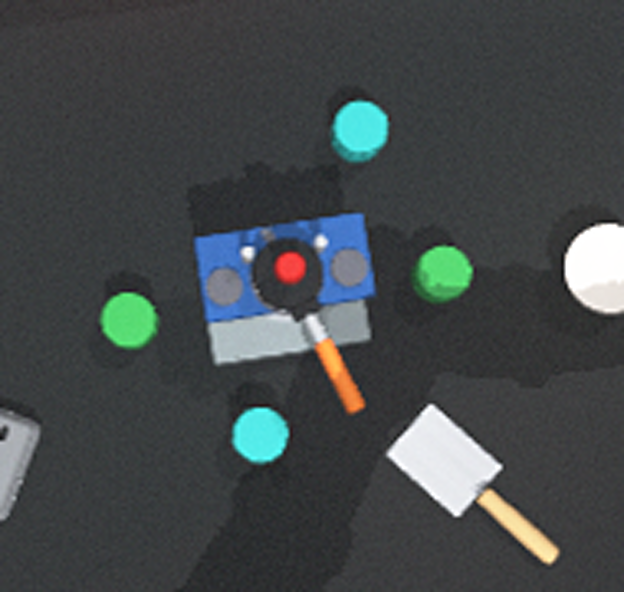

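The pictures show one press, with its red knob at (290,268), the orange grip at (340,375) in the top crop and the die under the bridge. Four green/turquoise look-alikes stand around it, and a spatula lies near the handle. Next I'll measure the knob, grip and bridge by colour.

Run:
```python
from h import *
o=bot.get_obs()
for c in ("top","scene"):
    p=bot.read_camera(c);h=cv2.cvtColor(p["image"],cv2.COLOR_RGB2HSV);H,S,V=h[:,:,0].astype(int),h[:,:,1],h[:,:,2]
    roi=np.zeros(H.shape,bool)
    if c=="top": roi[170:260,260:335]=1
    else: roi[150:260,225:320]=1
    for n,m in dict(knob=((H<5)|(H>174))&(S>150)&(V>80),grip=(H>7)&(H<20)&(S>200)&(V>120),blue=(H>100)&(H<118)&(S>150)&(V>60)).items():
        q=pts(p,m&roi);
        if n=="knob": q=q[(q[:,2]>.17)];t=q[q[:,2]>.19];print(c,n,len(q),q.mean(0).round(4),t.mean(0).round(4),t.min(0).round(3),t.max(0).round(3))
        if n=="grip":
            q=q[(q[:,2]>.12)&(q[:,2]<.17)];d=np.linalg.svd(q-q.mean(0))[2][0];s=(q-q.mean(0))@d;print(c,n,len(q),q.mean(0).round(4),d.round(3),s.min(),s.max(),(q.mean(0)+d*(s.max()+s.min())/2).round(4))
        if n=="blue":
            q=q[abs(q[:,2]-.113)<.006];r=cv2.minAreaRect(q[:,:2].astype(np.float32)*1000);print(c,n,len(q),r)
    for n in ("spatula","mortar"):
        for d in bot.cut_out(p,n)[:1]:
            q=pts(p,d["mask"]);print(c,n,round(d["conf"],2),np.round(np.median(q,0),3),q.min(0).round(3),q.max(0).round(3))
print(R.from_quat(np.roll(o["tool_rot"],-1)).as_matrix().round(3),o["q"])
```

```text
top knob 75 [ 0.5569 -0.0408  0.1957] [ 0.5574 -0.0411  0.1962] [ 0.545 -0.051  0.192] [ 0.569 -0.03   0.203]
top grip 1 [ 0.4635 -0.0861  0.1463] [1. 0. 0.] 0.0 0.0 [ 0.4635 -0.0861  0.1463]
top blue 602 ((567.8488159179688, -39.502105712890625), (75.58531188964844, 148.86373901367188), 10.293137550354004)
top spatula 0.85 [ 0.391 -0.207  0.004] [ 0.308 -0.305 -0.006] [ 0.452 -0.145  0.024]
top mortar 0.73 [ 0.584 -0.344  0.042] [ 0.543 -0.398 -0.005] [ 0.628 -0.302  0.052]
scene knob 102 [ 0.5614 -0.0363  0.1905] [ 0.5599 -0.0381  0.1954] [ 0.548 -0.051  0.19 ] [ 0.571 -0.028  0.2  ]
scene grip 67 [ 0.4685 -0.0859  0.1465] [ 0.868  0.497 -0.009] -0.028265284102121806 0.036839827160286116 [ 0.4722 -0.0837  0.1465]
scene blue 597 ((567.6008911132812, -38.26658630371094), (78.3312759399414, 150.3509063720703), 10.967809677124023)
scene spatula 0.46 [ 0.371 -0.237  0.012] [ 0.299 -0.301 -0.003] [ 0.563 -0.032  0.199]
scene mortar 0.63 [ 0.587 -0.338  0.04 ] [ 0.543 -0.385 -0.   ] [ 0.623 -0.303  0.049]
[[ 0.359  0.     0.933]
 [-0.933  0.     0.359]
 [ 0.    -1.     0.   ]] [ 1.09589428  0.47697595  0.02238207  1.55542615 -0.01148746  1.10931736
 -0.08313477]
```

```bash
cat >> h.py <<'E'
AX=np.array([.558,-.0405])
def rel(tx,ty,tz,a):
    o=bot.get_obs();M=R.from_quat(np.roll(o["tool_rot"],-1)).as_matrix()
    G=np.c_[[np.sin(a),-np.cos(a),0],[0,0,-1],[np.cos(a),np.sin(a),0]]
    d=M.T@(np.array([tx,ty,tz])-o["eef_pos"])*100;r=R.from_matrix(M.T@G).as_rotvec()
    return dict(zip(("x","y","z","ax","ay","az"),[float(v) for v in np.r_[d.round(2),r.round(3)]]))
def han(a,r,z): return rel(AX[0]-r*np.cos(a),AX[1]-r*np.sin(a),z,a)
E
python3 -c "
from h import *
print(han(.464,.098,.40))"
```

```text
{'x': -42.76, 'y': 0.47, 'z': 40.88, 'ax': 0.0, 'ay': -0.097, 'az': 0.0}
```

Emit:
carry_out:
  plan:
    - {"x": -42.8,"y": 0.4,"z": 40.9,"ay": -0.097}
    - {"x": -42.8,"y": 0.4,"z": 40.9,"ay": -0.097}
    - {"x": -42.8,"y": 0.4,"z": 40.9,"ay": -0.097}
    - {"x": -42.8,"y": 0.4,"z": 40.9,"ay": -0.097}
    - {"x": -42.8,"y": 0.4,"z": 40.9,"ay": -0.097}
    - {"x": -42.8,"y": 0.4,"z": 40.9,"ay": -0.097}
    - {"x": -42.8,"y": 0.4,"z": 40.9,"ay": -0.097}
    - {"x": -42.8,"y": 0.4,"z": 40.9,"ay": -0.097}
    - {"x": -42.8,"y": 0.4,"z": 40.9,"ay": -0.097}
    - {"x": -42.8,"y": 0.4,"z": 40.9,"ay": -0.097}
    - {"x": -42.8,"y": 0.4,"z": 40.9,"ay": -0.097}
    - {"x": -42.8,"y": 0.4,"z": 40.9,"ay": -0.097}
  gripper: 0.6

```text
invalid input
```

Run:
```python
from h import *
o=bot.get_obs();p=bot.read_camera("wrist");save("w1.png",p["image"]);print(o["t"],o["eef_pos"],o["gripper_width"],o["q"].round(2) if hasattr(o["q"],"round") else o["q"])
h=cv2.cvtColor(p["image"],cv2.COLOR_RGB2HSV);H,S,V=h[:,:,0].astype(int),h[:,:,1],h[:,:,2]
q=pts(p,(H>7)&(H<20)&(S>180)&(V>100),o);q=q[(q[:,2]>.12)&(q[:,2]<.17)]
d=np.linalg.svd(q-q.mean(0))[2][0];s=(q-q.mean(0))@d;print("grip",len(q),q.mean(0).round(4),d.round(3),s.min(),s.max())
q=pts(p,((H<5)|(H>174))&(S>150)&(V>60),o)
print("knob",len(q),q.mean(0).round(4) if len(q) else "",q.min(0),q.max(0));t=q[q[:,2]>q[:,2].max()-.005];print(t.mean(0))
print(han(.464,.098,.296))
```

```text
1.0 [ 0.24205753 -0.63011963  0.40472942] 1.0051819152898223 [ 1.1   0.48  0.02  1.56 -0.01  1.11 -0.08]<stdin>:5: RuntimeWarning: Mean of empty slice.
  ret = um.true_divide(
Traceback (most recent call last):
ValueError: zero-size array to reduction operation minimum which has no identity
```

View pics/w1.png

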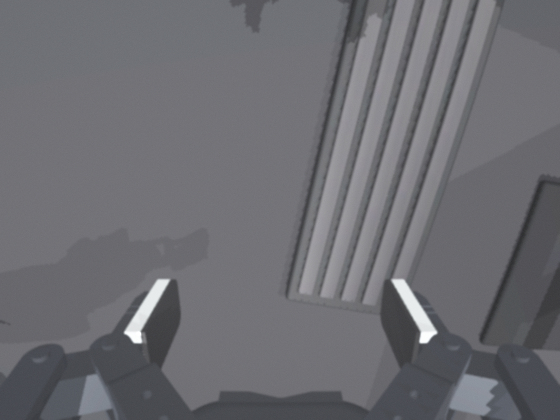

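The move was refused, probably because every row needs all six keys, and the arm hasn't moved. The wrist view shows only bare bench and the open fingers. I'll resend with all the keys.

Emit:
carry_out:
  plan:
    - {"x": -42.8,"y": 0.4,"z": 40.9,"ax": 0,"ay": -0.097,"az": 0}
    - {"x": -42.8,"y": 0.4,"z": 40.9,"ax": 0,"ay": -0.097,"az": 0}
    - {"x": -42.8,"y": 0.4,"z": 40.9,"ax": 0,"ay": -0.097,"az": 0}
    - {"x": -42.8,"y": 0.4,"z": 40.9,"ax": 0,"ay": -0.097,"az": 0}
    - {"x": -42.8,"y": 0.4,"z": 40.9,"ax": 0,"ay": -0.097,"az": 0}
    - {"x": -42.8,"y": 0.4,"z": 40.9,"ax": 0,"ay": -0.097,"az": 0}
    - {"x": -42.8,"y": 0.4,"z": 40.9,"ax": 0,"ay": -0.097,"az": 0}
    - {"x": -42.8,"y": 0.4,"z": 40.9,"ax": 0,"ay": -0.097,"az": 0}
    - {"x": -42.8,"y": 0.4,"z": 40.9,"ax": 0,"ay": -0.097,"az": 0}
    - {"x": -42.8,"y": 0.4,"z": 40.9,"ax": 0,"ay": -0.097,"az": 0}
    - {"x": -42.8,"y": 0.4,"z": 40.9,"ax": 0,"ay": -0.097,"az": 0}
    - {"x": -42.8,"y": 0.4,"z": 40.9,"ax": 0,"ay": -0.097,"az": 0}
  gripper: 0.6

```text
t: 2.25
eef_pos: [0.471, -0.0812, 0.4012]
tool_rot: [0.602, -0.602, 0.371, -0.372]
contact_force: [0.3, 1.0, 0.1]
gripper_width: 0.605
```

```bash
cat > look.py <<'E'
from h import *
import sys
o=bot.get_obs();p=bot.read_camera("wrist");save(sys.argv[1],p["image"]);print(o["t"],o["eef_pos"],o["gripper_width"],np.round(o["q"],2))
h=cv2.cvtColor(p["image"],cv2.COLOR_RGB2HSV);H,S,V=h[:,:,0].astype(int),h[:,:,1],h[:,:,2]
q=pts(p,(H>7)&(H<20)&(S>180)&(V>100),o);q=q[(q[:,2]>.12)&(q[:,2]<.17)]
if len(q)>20:
    d=np.linalg.svd(q-q.mean(0),full_matrices=False)[2][0];s=(q-q.mean(0))@d;print("grip",len(q),q.mean(0).round(4),d.round(3),s.min(),s.max(),"angle",np.arctan2(*(AX-q.mean(0)[:2])[::-1]))
q=pts(p,((H<5)|(H>174))&(S>150)&(V>60),o)
if len(q): t=q[q[:,2]>q[:,2].max()-.005];print("knob",len(q),t.mean(0).round(4),t.min(0),t.max(0))
E
python3 look.py w2.png; python3 -c "
from h import *
print(han(.464,.098,.296))"
```

```text
2.25 [ 0.47098354 -0.08120904  0.40121388] 0.6048623842909926 [ 0.36  0.18 -0.35  2.    0.07  0.98 -1.14]
grip 25 [ 0.4758 -0.0743  0.1447] [-0.884 -0.468 -0.007] -0.021307274383710256 0.020862187144531794 angle 0.389804691539122
knob 2432 [ 0.5551 -0.0395  0.1974] [ 0.5432713  -0.05178525  0.19499085] [ 0.56725061 -0.02723648  0.1999846 ]
{'x': 0.75, 'y': 10.55, 'z': -0.74, 'ax': -0.005, 'ay': 0.009, 'az': -0.002}
```

View pics/w2.png

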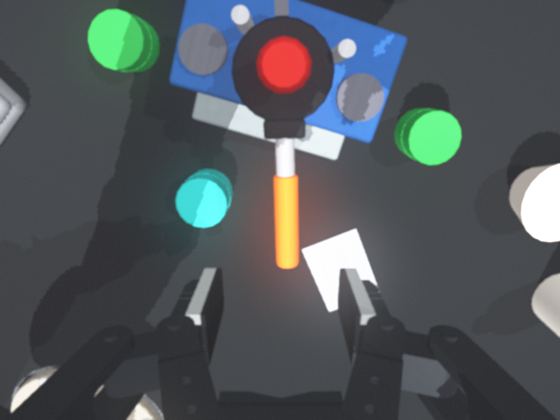

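The wrist view shows the grip from (286,176) to (287,268) and the knob at (284,65), both nearly in line with the tool. My colour filter caught few grip pixels, so I'll cast rays instead.

Run:
```python
from h import *
o=bot.get_obs();p=bot.read_camera("wrist");M=T(p,o)
for uv,z in (((284,65),.197),((286,178),.149),((287.5,264),.145),((287,222),.149)):
    r=M[:3,:3]@rays(p,uv)[0];print(uv,(M[:3,3]+r*(z-M[2,3])/r[2]).round(4))
```

```text
(284, 65) [ 0.5575 -0.0319  0.197 ]
(286, 178) [ 0.5009 -0.063   0.149 ]
(287.5, 264) [ 0.4457 -0.093   0.145 ]
(287, 222) [ 0.4747 -0.0774  0.149 ]
```

```bash
sed -i 's/S>180)&(V>100)/S>120)\&(V>60)/' look.py; python3 look.py w3.png
python3 - <<'E'
from h import *
o=bot.get_obs();p=bot.read_camera("wrist");M=T(p,o)
h=cv2.cvtColor(p["image"],cv2.COLOR_RGB2HSV);H,S,V=h[:,:,0].astype(int),h[:,:,1],h[:,:,2]
k=((H<5)|(H>174))&(S>150)&(V>60);k[120:]=0
g=(H>5)&(H<22)&(S>120)&(V>60);g[:160]=0;g[280:]=0
for n,m,z in (("knob",k,.196),("grip",g,.148)):
    v,u=np.nonzero(m);uv=(u.mean(),v.mean());r=M[:3,:3]@rays(p,uv)[0];print(n,len(u),uv,v.min(),v.max(),(M[:3,3]+r*(z-M[2,3])/r[2]).round(4),np.median(p["z_map"][m]), M[2,3])
print(o["eef_pos"],o["joint_vel"]); print(han(.464,.098,.296))
E
```

```text
2.35 [ 0.4722002  -0.07788825  0.40136291] 0.6002244490688317 [ 0.36  0.18 -0.36  2.    0.07  0.98 -1.14]
grip 747 [ 0.4724 -0.0843  0.1457] [-0.876 -0.481  0.013] -0.030115911921890667 0.034722062129590336 angle 0.4733769637274959
knob 2394 [ 0.5551 -0.0394  0.1975] [ 0.54302501 -0.05171457  0.19506497] [ 0.56755161 -0.02750928  0.20005471]
knob 2447 (np.float64(284.77564364527996), np.float64(65.11156518185533)) 37 93 [ 0.5553 -0.0395  0.196 ] 0.16111107 0.37115807790569855
grip 1170 (np.float64(285.9384615384615), np.float64(220.8094017094017)) 175 269 [ 0.4724 -0.0836  0.148 ] 0.24019623 0.37115807790569855
[ 0.47124386 -0.08104615  0.40100302] [ 0.04669748 -0.00661508  0.06610528  0.01918082  0.01436981  0.00826041
  0.02551875]
{'x': 0.09, 'y': 10.48, 'z': -0.07, 'ax': 0.0, 'ay': 0.002, 'az': 0.0}
```

```bash
sed -i 's/^AX=.*/AX=np.array([.5563,-.040])/' h.py; python3 -c "
from h import *
print(han(.475,.098,.296))"
```

```text
{'x': 0.08, 'y': 10.48, 'z': -0.2, 'ax': 0.0, 'ay': -0.009, 'az': 0.0}
```

Emit:
carry_out:
  plan:
    - {"x": 0.1,"y": 4,"z": -0.2,"ax": 0,"ay": -0.01,"az": 0}
    - {"x": 0.1,"y": 8,"z": -0.2,"ax": 0,"ay": -0.01,"az": 0}
    - {"x": 0.1,"y": 10.4,"z": -0.2,"ax": 0,"ay": -0.01,"az": 0}
    - {"x": 0.1,"y": 10.4,"z": -0.2,"ax": 0,"ay": -0.01,"az": 0}
    - {"x": 0.1,"y": 10.4,"z": -0.2,"ax": 0,"ay": -0.01,"az": 0}

```text
t: 2.95
eef_pos: [0.4692, -0.0862, 0.2972]
tool_rot: [-0.603, 0.604, -0.369, 0.369]
contact_force: [-0.0, -0.4, 0.1]
gripper_width: 0.598
```

Emit:
carry_out:
  plan:
    - {"x": 0,"y": 0,"z": 0,"ax": 0,"ay": 0,"az": 0}
    - {"x": 0,"y": 0,"z": 0,"ax": 0,"ay": 0,"az": 0}
    - {"x": 0,"y": 0,"z": 0,"ax": 0,"ay": 0,"az": 0}
  gripper: 0.32
  newtons: 30

```text
t: 3.25
eef_pos: [0.4696, -0.0864, 0.2983]
tool_rot: [0.603, -0.603, 0.368, -0.369]
contact_force: [-0.5, 0.7, -0.8]
gripper_width: 0.315
```

```bash
cat > arc.py <<'E'
from h import *
import sys
a1=float(sys.argv[1]);r=float(sys.argv[2]);z=float(sys.argv[3]);n=int(sys.argv[4])
o=bot.get_obs();M=R.from_quat(np.roll(o["tool_rot"],-1)).as_matrix();a0=np.arctan2(M[1,2],M[0,2])
print(o["t"],o["eef_pos"],"a",a0,"F",np.round(o["contact_force"],1),"pos angle",np.arctan2(*(AX-o["eef_pos"][:2])[::-1]),"r",np.hypot(*(AX-o["eef_pos"][:2])))
for a in np.linspace(a0,a1,n+1)[1:]: print(a.round(2),han(a,r,z))
E
python3 arc.py -.6 .098 .296 9
```

```text
3.25 [ 0.46956453 -0.08642766  0.29832525] a 0.473771310658255 F [-0.5  0.7 -0.8] pos angle 0.49147077990070126 r 0.09837972317246273
0.35 {'x': -1.34, 'y': 0.23, 'z': 0.11, 'ax': -0.001, 'ay': 0.119, 'az': 0.002}
0.24 {'x': -2.49, 'y': 0.23, 'z': 0.31, 'ax': -0.001, 'ay': 0.239, 'az': 0.002}
0.12 {'x': -3.61, 'y': 0.23, 'z': 0.66, 'ax': -0.001, 'ay': 0.358, 'az': 0.002}
-0.0 {'x': -4.68, 'y': 0.23, 'z': 1.13, 'ax': -0.002, 'ay': 0.477, 'az': 0.001}
-0.12 {'x': -5.68, 'y': 0.22, 'z': 1.73, 'ax': -0.002, 'ay': 0.597, 'az': 0.001}
-0.24 {'x': -6.61, 'y': 0.22, 'z': 2.44, 'ax': -0.002, 'ay': 0.716, 'az': 0.001}
-0.36 {'x': -7.44, 'y': 0.22, 'z': 3.26, 'ax': -0.002, 'ay': 0.835, 'az': 0.001}
-0.48 {'x': -8.17, 'y': 0.22, 'z': 4.17, 'ax': -0.002, 'ay': 0.954, 'az': 0.001}
-0.6 {'x': -8.79, 'y': 0.22, 'z': 5.16, 'ax': -0.002, 'ay': 1.074, 'az': 0.001}
```

Emit:
carry_out:
  plan:
    - {"x": -1.3,"y": 0.2,"z": 0.1,"ax": 0,"ay": 0.12,"az": 0}
    - {"x": -2.5,"y": 0.2,"z": 0.3,"ax": 0,"ay": 0.24,"az": 0}
    - {"x": -3.6,"y": 0.2,"z": 0.7,"ax": 0,"ay": 0.36,"az": 0}
    - {"x": -4.7,"y": 0.2,"z": 1.1,"ax": 0,"ay": 0.48,"az": 0}
    - {"x": -5.7,"y": 0.2,"z": 1.7,"ax": 0,"ay": 0.6,"az": 0}
    - {"x": -6.6,"y": 0.2,"z": 2.4,"ax": 0,"ay": 0.72,"az": 0}
    - {"x": -7.4,"y": 0.2,"z": 3.3,"ax": 0,"ay": 0.84,"az": 0}
    - {"x": -8.2,"y": 0.2,"z": 4.2,"ax": 0,"ay": 0.96,"az": 0}
    - {"x": -8.5,"y": 0.2,"z": 4.6,"ax": 0,"ay": 1.01,"az": 0}
    - {"x": -8.5,"y": 0.2,"z": 4.6,"ax": 0,"ay": 1.01,"az": 0}

```text
t: 4.25
eef_pos: [0.4718, 0.0102, 0.2967]
tool_rot: [-0.35, 0.35, -0.614, 0.615]
contact_force: [-0.8, -3.0, 2.4]
gripper_width: 0.315
```

```bash
python3 arc.py -.6 .098 .296 1;python3 look.py w4.png
```

```text
4.25 [0.47181489 0.01021051 0.29673666] a -0.5357555442564373 F [-0.8 -3.   2.4] pos angle -0.5362266479065609 r 0.0982793409791973
-0.6 {'x': -0.62, 'y': 0.07, 'z': 0.05, 'ax': -0.003, 'ay': 0.064, 'az': 0.0}
4.25 [0.47181489 0.01021051 0.29673666] 0.31530184522961574 [-0.01  0.3  -0.17  2.12  0.08  0.73 -2.34]
grip 5595 [0.4729 0.0033 0.1478] [-0.886  0.464  0.003] -0.029120957394731185 0.03631659939419013 angle -0.478890837877058
knob 8484 [ 0.5509 -0.0371  0.1975] [ 0.54253194 -0.05028357  0.19514392] [ 0.56187777 -0.02703041  0.20014349]
```

View pics/w4.png

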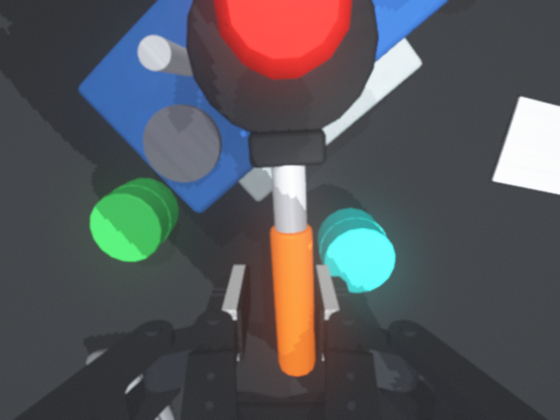

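Emit:
carry_out:
  plan:
    - {"x": -0.4,"y": 0.1,"z": 0.0,"ax": 0,"ay": 0.05,"az": 0}
    - {"x": -0.7,"y": 0.1,"z": 0.0,"ax": 0,"ay": 0.07,"az": 0}
    - {"x": -0.7,"y": 0.1,"z": 0.0,"ax": 0,"ay": 0.07,"az": 0}

```text
t: 4.6
eef_pos: [0.4752, 0.0156, 0.2958]
tool_rot: [-0.329, 0.328, -0.625, 0.627]
contact_force: [-1.9, -3.5, 3.1]
gripper_width: 0.319
```

```bash
python3 arc.py -.6 .098 .296 1
```

```text
4.6 [0.47520376 0.01558998 0.29580657] a -0.6040500018476156 F [-1.9 -3.5  3.1] pos angle -0.6009155177070613 r 0.0983201197079393
-0.6 {'x': 0.01, 'y': -0.02, 'z': 0.03, 'ax': -0.003, 'ay': -0.004, 'az': 0.001}
```

```bash
python3 -c "
from h import *
print(han(-.60,.0,.40));print(han(-.60,.0,.342))"
```

```text
{'x': -0.02, 'y': -10.39, 'z': 9.86, 'ax': -0.003, 'ay': -0.004, 'az': 0.001}
{'x': -0.03, 'y': -4.59, 'z': 9.84, 'ax': -0.003, 'ay': -0.004, 'az': 0.001}
```

Emit:
carry_out:
  plan:
    - {"x": 0.3,"y": 0,"z": 0,"ax": 0,"ay": 0,"az": 0}
    - {"x": 0.3,"y": 0,"z": 0,"ax": 0,"ay": 0,"az": 0}
    - {"x": 0,"y": -5,"z": 0,"ax": 0,"ay": 0,"az": 0}
    - {"x": 0,"y": -10.4,"z": 0,"ax": 0,"ay": 0,"az": 0}
    - {"x": 0,"y": -10.4,"z": 5,"ax": 0,"ay": 0,"az": 0}
    - {"x": 0,"y": -10.4,"z": 9.8,"ax": 0,"ay": 0,"az": 0}
    - {"x": 0,"y": -10.4,"z": 9.8,"ax": 0,"ay": 0,"az": 0}
    - {"x": 0,"y": -8,"z": 9.8,"ax": 0,"ay": 0,"az": 0}
    - {"x": 0,"y": -4.6,"z": 9.8,"ax": 0,"ay": 0,"az": 0}
    - {"x": 0,"y": -4.6,"z": 9.8,"ax": 0,"ay": 0,"az": 0}
    - {"x": 0,"y": -4.6,"z": 9.8,"ax": 0,"ay": 0,"az": 0}
  gripper: 0.65

```text
t: 5.7
eef_pos: [0.5557, -0.0396, 0.3421]
tool_rot: [-0.329, 0.329, -0.625, 0.627]
contact_force: [-0.1, -0.2, 0.3]
gripper_width: 0.652
```

Emit:
carry_out:
  plan:
    - {"x": 0,"y": 0,"z": 0,"ax": 0,"ay": 0,"az": 0}
    - {"x": 0,"y": 0,"z": 0,"ax": 0,"ay": 0,"az": 0}
    - {"x": 0,"y": 0,"z": 0,"ax": 0,"ay": 0,"az": 0}
    - {"x": 0,"y": 0,"z": 0,"ax": 0,"ay": 0,"az": 0}
    - {"x": 0,"y": 0,"z": 0,"ax": 0,"ay": 0,"az": 0}
  gripper: 0.1
  newtons: 80

```text
t: 6.2
eef_pos: [0.5561, -0.0399, 0.344]
tool_rot: [-0.329, 0.328, -0.625, 0.627]
contact_force: [-2.1, -1.7, 6.0]
gripper_width: 0.278
```

```bash
python3 arc.py -.6 .0 .342 1
python3 - <<'E'
from h import *
p=bot.read_camera("top");h=cv2.cvtColor(p["image"],cv2.COLOR_RGB2HSV);H,S,V=[h[:,:,i].astype(int) for i in range(3)]
m=(H>5)&(H<22)&(S>170)&(V>100);m[:,:265]=0;m[:,335:]=0;m[:200]=0;m[260:]=0
q=pts(p,m);print(len(q),q.mean(0),np.arctan2(*(AX-q.mean(0)[:2])[::-1]))
E
```

```text
6.2 [ 0.55609892 -0.03986164  0.34404027] a -0.6036639886124897 F [-2.1 -1.7  6. ] pos angle -0.6026657295341606 r 0.00024408622132589454
-0.6 {'x': 0.0, 'y': 0.2, 'z': 0.02, 'ax': -0.004, 'ay': -0.004, 'az': -0.0}
99 [0.46747638 0.00895459 0.14427502] -0.5037209921594588
```

Emit:
carry_out:
  plan:
    - {"x": 0,"y": -0.4,"z": 0,"ax": 0,"ay": 0,"az": 0}
    - {"x": 0,"y": -0.8,"z": 0,"ax": 0,"ay": 0,"az": 0}
    - {"x": 0,"y": -1.1,"z": 0,"ax": 0,"ay": 0,"az": 0}
    - {"x": 0,"y": -1.1,"z": 0,"ax": 0,"ay": 0,"az": 0}

```text
t: 6.65
eef_pos: [0.5557, -0.0398, 0.3544]
tool_rot: [-0.329, 0.329, -0.625, 0.627]
contact_force: [2.7, -0.0, -16.6]
gripper_width: 0.277
```

```bash
cat > hand.py <<'E'
from h import *
o=bot.get_obs();M=R.from_quat(np.roll(o["tool_rot"],-1)).as_matrix();print(o["t"],o["eef_pos"],"a",np.arctan2(M[1,2],M[0,2]),np.round(o["contact_force"],1),np.round(o["torque"],2),o["gripper_width"])
for c,b in (("top",(200,260,265,335)),("scene",(140,260,225,320))):
    p=bot.read_camera(c);h=cv2.cvtColor(p["image"],cv2.COLOR_RGB2HSV);H,S,V=[h[:,:,i].astype(int) for i in range(3)]
    save("l_%s.png"%c,p["image"])
    m=np.zeros(H.shape,bool);m[b[0]:b[1],b[2]:b[3]]=1
    q=pts(p,m&(H>5)&(H<22)&(S>170)&(V>100));q=q[(q[:,2]>.11)&(q[:,2]<.2)]
    if len(q): print(c,len(q),q.mean(0).round(4),"handle",np.arctan2(*(AX-q.mean(0)[:2])[::-1]))
    m[:]=0;m[170:240,260:330]=1
    if c=="top":
        q=pts(p,m&(V<50));q=q[(q[:,2]>.13)&(q[:,2]<.165)&(np.hypot(*(q[:,:2]-AX).T)<.029)];print("hub z",len(q),np.median(q[:,2]) if len(q) else "")
E
python3 hand.py
```

```text
6.65 [ 0.55571065 -0.03983869  0.3544227 ] a -0.6035302633412247 [  2.7  -0.  -16.6] [ 0.13 -0.7   0.04] 0.2770798563376477
top 100 [0.4673 0.0088 0.1572] handle -0.5020151094855906
hub z 0 
scene 132 [0.4745 0.0089 0.1554] handle -0.5390938395724907
```

Emit:
carry_out:
  plan:
    - {"x": 0,"y": 0,"z": 0,"ax": 0,"ay": -0.12,"az": 0}
    - {"x": 0,"y": 0,"z": 0,"ax": 0,"ay": -0.24,"az": 0}
    - {"x": 0,"y": 0,"z": 0,"ax": 0,"ay": -0.36,"az": 0}
    - {"x": 0,"y": 0,"z": 0,"ax": 0,"ay": -0.48,"az": 0}
    - {"x": 0,"y": 0,"z": 0,"ax": 0,"ay": -0.6,"az": 0}
    - {"x": 0,"y": 0,"z": 0,"ax": 0,"ay": -0.72,"az": 0}
    - {"x": 0,"y": 0,"z": 0,"ax": 0,"ay": -0.84,"az": 0}
    - {"x": 0,"y": 0,"z": 0,"ax": 0,"ay": -0.96,"az": 0}
    - {"x": 0,"y": 0,"z": 0,"ax": 0,"ay": -1.08,"az": 0}
    - {"x": 0,"y": 0,"z": 0,"ax": 0,"ay": -1.18,"az": 0}
    - {"x": 0,"y": 0,"z": 0,"ax": 0,"ay": -1.18,"az": 0}

```text
t: 7.85
eef_pos: [0.5555, -0.0398, 0.3537]
tool_rot: [-0.621, 0.622, -0.337, 0.337]
contact_force: [2.3, 1.3, -16.4]
gripper_width: 0.275
```

```bash
python3 hand.py
```

```text
7.85 [ 0.55549955 -0.03981013  0.35365997] a 0.5771753956123562 [  2.3   1.3 -16.4] [ 0.34 -0.61 -0.  ] 0.27481178158232633
hub z 0 
scene 9 [ 0.498  -0.0934  0.1573] handle 0.7418378757767384
```

Emit:
carry_out:
  plan:
    - {"x": 0,"y": 0.5,"z": 0,"ax": 0,"ay": 0,"az": 0}
    - {"x": 0,"y": 1.0,"z": 0,"ax": 0,"ay": 0,"az": 0}
    - {"x": 0,"y": 1.1,"z": 0,"ax": 0,"ay": 0,"az": 0}
    - {"x": 0,"y": 1.1,"z": 0,"ax": 0,"ay": 0,"az": 0}

```text
t: 8.35
eef_pos: [0.5559, -0.0396, 0.3442]
tool_rot: [-0.621, 0.621, -0.337, 0.339]
contact_force: [-2.4, 0.3, 1.3]
gripper_width: 0.276
```

Emit:
carry_out:
  plan:
    - {"x": 0,"y": 0,"z": 0,"ax": 0,"ay": 0,"az": 0}
    - {"x": 0,"y": 0,"z": 0,"ax": 0,"ay": 0,"az": 0}
    - {"x": 0,"y": -3,"z": 0,"ax": 0,"ay": 0,"az": 0}
    - {"x": 0,"y": -7,"z": 0,"ax": 0,"ay": 0,"az": 0}
    - {"x": 0,"y": -7,"z": -5,"ax": 0,"ay": 0,"az": 0}
    - {"x": 0,"y": -7,"z": -9.8,"ax": 0,"ay": 0,"az": 0}
    - {"x": 0,"y": -7,"z": -9.8,"ax": 0,"ay": 0,"az": 0}
    - {"x": 0,"y": -7,"z": -9.8,"ax": 0,"ay": 0,"az": 0}
  gripper: 0.65

```text
t: 9.15
eef_pos: [0.473, -0.0935, 0.415]
tool_rot: [-0.62, 0.621, -0.337, 0.341]
contact_force: [0.7, 0.8, 0.4]
gripper_width: 0.647
```

```bash
python3 hand.py; python3 look.py w5.png
```

```text
9.15 [ 0.47296858 -0.09351384  0.41498612] a 0.5709228152178059 [0.7 0.8 0.4] [-0.   -0.    0.04] 0.6470486743631498
hub z 119 0.14489936408039927
scene 73 [ 0.4831 -0.099   0.1487] handle 0.6778908730161419
9.25 [ 0.47425253 -0.09219592  0.41475795] 0.6453819040525639 [ 0.37  0.17 -0.34  1.97  0.07  1.01 -1.  ]
grip 1179 [ 0.4825 -0.0985  0.1469] [-0.777 -0.63   0.006] -0.029503994197294364 0.03367458820806473 angle 0.6704357472810413
knob 2108 [ 0.5551 -0.0395  0.1976] [ 0.54348502 -0.05116211  0.19554818] [ 0.56697111 -0.02768501  0.20054729]
```

View pics/w5.png

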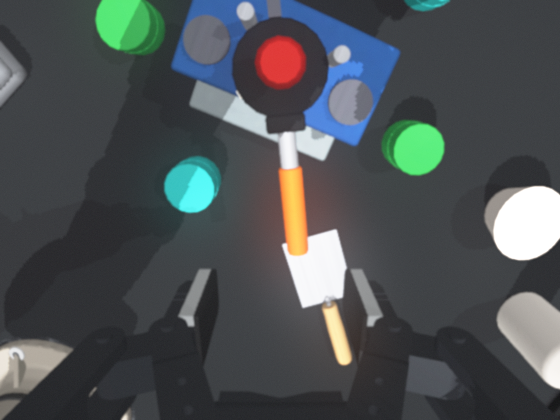

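The lever is home again: the knob top is at 0.1976 against 0.1975 before, and the hub is at 0.145. The handle is at about 0.67 rad, so I'll straddle it again.

```bash
python3 -c "
from h import *
print(han(.67,.098,.296))"
```

```text
{'x': 0.98, 'y': 11.86, 'z': -0.08, 'ax': -0.002, 'ay': -0.095, 'az': 0.004}
```

Emit:
carry_out:
  plan:
    - {"x": 1.0,"y": 4,"z": -0.1,"ax": 0,"ay": -0.1,"az": 0}
    - {"x": 1.0,"y": 8,"z": -0.1,"ax": 0,"ay": -0.1,"az": 0}
    - {"x": 1.0,"y": 11.8,"z": -0.1,"ax": 0,"ay": -0.1,"az": 0}
    - {"x": 1.0,"y": 11.8,"z": -0.1,"ax": 0,"ay": -0.1,"az": 0}
    - {"x": 1.0,"y": 11.8,"z": -0.1,"ax": 0,"ay": -0.1,"az": 0}

```text
t: 9.8
eef_pos: [0.4803, -0.1004, 0.2968]
tool_rot: [0.638, -0.637, 0.305, -0.307]
contact_force: [0.5, 0.6, 0.1]
gripper_width: 0.656
```

Emit:
carry_out:
  plan:
    - {"x": 0,"y": 0,"z": 0,"ax": 0,"ay": 0,"az": 0}
    - {"x": 0,"y": 0,"z": 0,"ax": 0,"ay": 0,"az": 0}
    - {"x": 0,"y": 0,"z": 0,"ax": 0,"ay": 0,"az": 0}
  gripper: 0.32
  newtons: 30

```text
t: 10.1
eef_pos: [0.4809, -0.1004, 0.2983]
tool_rot: [0.638, -0.637, 0.304, -0.308]
contact_force: [0.7, -0.5, -0.4]
gripper_width: 0.322
```

```bash
python3 arc.py -.35 .098 .296 9
```

```text
10.1 [ 0.48090247 -0.10037946  0.29828153] a 0.6759217360096448 F [ 0.7 -0.5 -0.4] pos angle 0.6752376385578568 r 0.09659434223980604
0.56 {'x': -1.11, 'y': 0.22, 'z': -0.08, 'ax': -0.004, 'ay': 0.114, 'az': 0.005}
0.45 {'x': -2.21, 'y': 0.22, 'z': 0.11, 'ax': -0.004, 'ay': 0.228, 'az': 0.004}
0.33 {'x': -3.28, 'y': 0.21, 'z': 0.43, 'ax': -0.005, 'ay': 0.342, 'az': 0.004}
0.22 {'x': -4.31, 'y': 0.21, 'z': 0.86, 'ax': -0.005, 'ay': 0.456, 'az': 0.004}
0.11 {'x': -5.28, 'y': 0.21, 'z': 1.41, 'ax': -0.005, 'ay': 0.57, 'az': 0.004}
-0.01 {'x': -6.19, 'y': 0.21, 'z': 2.06, 'ax': -0.005, 'ay': 0.684, 'az': 0.003}
-0.12 {'x': -7.01, 'y': 0.21, 'z': 2.82, 'ax': -0.005, 'ay': 0.798, 'az': 0.003}
-0.24 {'x': -7.74, 'y': 0.21, 'z': 3.66, 'ax': -0.006, 'ay': 0.912, 'az': 0.003}
-0.35 {'x': -8.38, 'y': 0.21, 'z': 4.58, 'ax': -0.006, 'ay': 1.026, 'az': 0.002}
```

Emit:
carry_out:
  plan:
    - {"x": -1.1,"y": 0.2,"z": -0.1,"ax": 0,"ay": 0.11,"az": 0}
    - {"x": -2.2,"y": 0.2,"z": 0.1,"ax": 0,"ay": 0.23,"az": 0}
    - {"x": -3.3,"y": 0.2,"z": 0.4,"ax": 0,"ay": 0.34,"az": 0}
    - {"x": -4.3,"y": 0.2,"z": 0.9,"ax": 0,"ay": 0.46,"az": 0}
    - {"x": -4.8,"y": 0.2,"z": 1.1,"ax": 0,"ay": 0.51,"az": 0}

```text
t: 10.6
eef_pos: [0.4598, -0.0565, 0.2973]
tool_rot: [0.54, -0.538, 0.455, -0.461]
contact_force: [1.9, -4.9, 0.8]
gripper_width: 0.32
```

```bash
python3 arc.py -.34 .098 .296 5
```

```text
10.6 [ 0.45977239 -0.05646654  0.29728902] a 0.16170773456182122 F [ 1.9 -4.9  0.8] pos angle 0.16896250102707142 r 0.09792204624991581
0.06 {'x': -1.05, 'y': 0.12, 'z': 0.04, 'ax': -0.008, 'ay': 0.1, 'az': 0.004}
-0.04 {'x': -2.03, 'y': 0.12, 'z': 0.19, 'ax': -0.008, 'ay': 0.201, 'az': 0.004}
-0.14 {'x': -2.98, 'y': 0.12, 'z': 0.43, 'ax': -0.008, 'ay': 0.301, 'az': 0.003}
-0.24 {'x': -3.9, 'y': 0.12, 'z': 0.77, 'ax': -0.009, 'ay': 0.401, 'az': 0.003}
-0.34 {'x': -4.78, 'y': 0.12, 'z': 1.2, 'ax': -0.009, 'ay': 0.502, 'az': 0.002}
```

Emit:
carry_out:
  plan:
    - {"x": -1.0,"y": 0.1,"z": 0,"ax": 0,"ay": 0.1,"az": 0}
    - {"x": -2.0,"y": 0.1,"z": 0.2,"ax": 0,"ay": 0.2,"az": 0}
    - {"x": -2.0,"y": 0.1,"z": 0.2,"ax": 0,"ay": 0.2,"az": 0}

```text
t: 10.9
eef_pos: [0.4584, -0.0363, 0.297]
tool_rot: [-0.492, 0.489, -0.506, 0.513]
contact_force: [-0.6, -3.8, 1.1]
gripper_width: 0.323
```

Emit:
carry_out:
  plan:
    - {"x": -1.0,"y": 0,"z": 0,"ax": 0,"ay": 0.1,"az": 0}
    - {"x": -1.0,"y": 0,"z": 0,"ax": 0,"ay": 0.1,"az": 0}

```text
t: 11.1
eef_pos: [0.459, -0.0265, 0.2976]
tool_rot: [-0.466, 0.463, -0.529, 0.537]
contact_force: [-0.0, -3.3, -0.7]
gripper_width: 0.316
```

Emit:
carry_out:
  plan:
    - {"x": -1.0,"y": 0,"z": 0,"ax": 0,"ay": 0.1,"az": 0}
    - {"x": -1.0,"y": 0,"z": 0,"ax": 0,"ay": 0.1,"az": 0}

```text
t: 11.3
eef_pos: [0.4606, -0.0169, 0.2979]
tool_rot: [-0.44, 0.436, -0.551, 0.559]
contact_force: [-0.1, -3.6, -0.9]
gripper_width: 0.317
```

```bash
python3 arc.py -.5 .098 .296 3; python3 look.py w6.png
```

```text
11.3 [ 0.46060269 -0.01688729  0.29794494] a -0.2344874929779223 F [-0.1 -3.6 -0.9] pos angle -0.2369806284406932 r 0.0984488318671429
-0.32 {'x': -0.84, 'y': 0.19, 'z': 0.08, 'ax': -0.012, 'ay': 0.088, 'az': 0.002}
-0.41 {'x': -1.7, 'y': 0.19, 'z': 0.2, 'ax': -0.012, 'ay': 0.177, 'az': 0.001}
-0.5 {'x': -2.55, 'y': 0.19, 'z': 0.39, 'ax': -0.012, 'ay': 0.265, 'az': 0.001}
11.3 [ 0.46060269 -0.01688729  0.29794494] 0.317304195736535 [ 0.06  0.28 -0.19  2.15  0.09  0.71 -1.99]
grip 4531 [ 0.4662 -0.0237  0.1476] [-0.984  0.18  -0.013] -0.02657617566171648 0.03888868973682396 angle -0.17949411955345498
knob 8971 [ 0.5511 -0.0386  0.1976] [ 0.54244822 -0.05193356  0.19547334] [ 0.55967625 -0.02744251  0.20047197]
```

Emit:
carry_out:
  plan:
    - {"x": -0.8,"y": 0.2,"z": 0.1,"ax": 0.0,"ay": 0.09,"az": 0}
    - {"x": -1.2,"y": 0.2,"z": 0.1,"ax": 0,"ay": 0.13,"az": 0}

```text
t: 11.55
eef_pos: [0.4641, -0.0068, 0.2958]
tool_rot: [-0.404, 0.4, -0.578, 0.586]
contact_force: [-0.8, -5.5, 2.8]
gripper_width: 0.321
```

Emit:
carry_out:
  plan:
    - {"x": -0.7,"y": 0,"z": 0.1,"ax": 0,"ay": 0.07,"az": 0}
    - {"x": -0.7,"y": 0,"z": 0.1,"ax": 0,"ay": 0.07,"az": 0}

```text
t: 11.75
eef_pos: [0.4667, -0.0023, 0.2956]
tool_rot: [-0.382, 0.381, -0.591, 0.599]
contact_force: [-3.3, -7.3, 3.5]
gripper_width: 0.321
```

```bash
python3 arc.py -.58 .098 .296 3; python3 look.py w7.png
```

```text
11.75 [ 0.46665152 -0.00233781  0.29555841] a -0.4300796395358804 F [-3.3 -7.3  3.5] pos angle -0.39772118951941465 r 0.09723831528933762
-0.48 {'x': -0.8, 'y': -0.05, 'z': -0.07, 'ax': -0.01, 'ay': 0.05, 'az': 0.005}
-0.53 {'x': -1.29, 'y': -0.05, 'z': -0.03, 'ax': -0.01, 'ay': 0.1, 'az': 0.005}
-0.58 {'x': -1.78, 'y': -0.05, 'z': 0.03, 'ax': -0.01, 'ay': 0.15, 'az': 0.004}
11.75 [ 0.46665152 -0.00233781  0.29555841] 0.3211887359395282 [-0.    0.29 -0.15  2.14  0.08  0.71 -2.21]
grip 5453 [ 0.4675 -0.0094  0.1479] [-0.945  0.327  0.003] -0.029104160149271932 0.036752778878716176 angle -0.33165388653169214
knob 9785 [ 0.5514 -0.0381  0.1975] [ 0.54229854 -0.05147908  0.19509504] [ 0.56198017 -0.02713899  0.20009171]
```

Emit:
carry_out:
  plan:
    - {"x": -0.8,"y": 0,"z": 0,"ax": 0,"ay": 0.05,"az": 0}
    - {"x": -0.8,"y": 0,"z": 0,"ax": 0,"ay": 0.05,"az": 0}

```text
t: 12.0
eef_pos: [0.4684, 0.0003, 0.295]
tool_rot: [-0.365, 0.369, -0.6, 0.609]
contact_force: [-5.0, -15.9, 4.9]
gripper_width: 0.319
```

Emit:
carry_out:
  plan:
    - {"x": -0.8,"y": 0,"z": 0,"ax": 0,"ay": 0.04,"az": 0}
    - {"x": -0.8,"y": 0,"z": 0,"ax": 0,"ay": 0.04,"az": 0}

```text
t: 12.2
eef_pos: [0.4701, 0.0017, 0.2941]
tool_rot: [-0.349, 0.361, -0.606, 0.617]
contact_force: [-6.2, -19.6, 7.1]
gripper_width: 0.321
```

```bash
python3 arc.py -.58 .098 .296 1; python3 look.py w8.png
```

```text
12.2 [0.47011507 0.00173261 0.29410964] a -0.5194897868355625 F [ -6.2 -19.6   7.1] pos angle -0.45094549255262356 r 0.09575725816959083
-0.58 {'x': -1.24, 'y': -0.22, 'z': -0.23, 'ax': -0.006, 'ay': 0.06, 'az': 0.022}
12.2 [0.47011507 0.00173261 0.29410964] 0.3205997670068271 [-0.03  0.3  -0.13  2.13  0.09  0.73 -2.31]
grip 5280 [ 0.4688 -0.0078  0.1479] [-0.934  0.358  0.007] -0.028358205132335088 0.03728163704418869 angle -0.35269007867962143
knob 10844 [ 0.5519 -0.0381  0.1975] [ 0.54234817 -0.05153036  0.19521461] [ 0.56338915 -0.02714629  0.20021157]
```

Emit:
carry_out:
  plan:
    - {"x": -0.9,"y": 0,"z": 0,"ax": 0,"ay": 0.0,"az": 0}
    - {"x": -0.9,"y": 0,"z": 0,"ax": 0,"ay": 0.0,"az": 0}
    - {"x": -0.9,"y": 0,"z": 0,"ax": 0,"ay": 0.0,"az": 0}

```text
t: 12.55
eef_pos: [0.4717, 0.0033, 0.293]
tool_rot: [-0.345, 0.365, -0.605, 0.618]
contact_force: [-9.7, -20.8, 8.3]
gripper_width: 0.323
```

```bash
python3 look.py w9.png; python3 hand.py
```

```text
12.55 [0.47170679 0.00330388 0.29299982] 0.32323544997680886 [-0.04  0.31 -0.12  2.12  0.1   0.74 -2.32]
grip 5344 [ 0.4691 -0.0076  0.1479] [-0.933  0.361  0.007] -0.028221005988427424 0.03763824986850084 angle -0.35571279329629935
knob 11113 [ 0.5519 -0.038   0.1976] [ 0.54279995 -0.05108451  0.19547024] [ 0.56318076 -0.02733367  0.20046714]
12.6 [0.47168642 0.00330265 0.29300195] a -0.5192449243218387 [ -9.5 -20.3   8.8] [-4.41  2.08  0.25] 0.3206347016701977
hub z 13 0.1442225576232481
scene 54 [ 0.4876 -0.0085  0.1481] handle -0.4293883340713267
```

Emit:
carry_out:
  plan:
    - {"x": 0.2,"y": 0,"z": 0,"ax": 0,"ay": 0,"az": 0}
    - {"x": 0.4,"y": 0,"z": 0,"ax": 0,"ay": 0,"az": 0}
    - {"x": 0.4,"y": 0,"z": 0,"ax": 0,"ay": 0,"az": 0}
    - {"x": 0.4,"y": 0,"z": 0,"ax": 0,"ay": 0,"az": 0}
    - {"x": 0.4,"y": -4,"z": 0,"ax": 0,"ay": 0,"az": 0}
    - {"x": 0.4,"y": -8,"z": -2,"ax": 0,"ay": 0,"az": 0}
    - {"x": 0.4,"y": -12,"z": -3,"ax": 0,"ay": 0,"az": 0}
    - {"x": 0.4,"y": -12,"z": -3,"ax": 0,"ay": 0,"az": 0}
    - {"x": 0.4,"y": -12,"z": -3,"ax": 0,"ay": 0,"az": 0}
  gripper: 0.65

```text
t: 13.6
eef_pos: [0.4457, 0.019, 0.414]
tool_rot: [-0.346, 0.365, -0.604, 0.618]
contact_force: [0.1, 0.3, -0.8]
gripper_width: 0.653
```

```bash
python3 look.py w10.png; python3 hand.py
python3 - <<'E'
from h import *
a=cv2.imread("pics/l_scene.png")[160:260,225:325];cv2.imwrite("pics/c.png",cv2.resize(a,(600,600),interpolation=2))
p=bot.read_camera("scene")
for d in bot.cut_out(p,"die")[:5]: q=pts(p,d["mask"]);print(d["conf"],d["xy"],np.median(q,0).round(3))
E
```

```text
13.6 [0.44570647 0.01904671 0.41398975] 0.6533368614305846 [-0.05  0.1  -0.15  2.05  0.05  1.01 -2.31]
grip 907 [ 0.4655 -0.0124  0.1465] [-0.959  0.282  0.006] -0.029454059838706192 0.03499005057405911 angle -0.2949202235054614
knob 1453 [ 0.5505 -0.037   0.1974] [ 0.54233785 -0.05022364  0.19491127] [ 0.56104091 -0.0273175   0.19991069]
13.65 [0.44545164 0.01865454 0.41283838] a -0.5179553170111294 [ 0.6 -1.  -0.8] [ 0.05 -0.03  0.  ] 0.6528775031600689
hub z 11 0.14657983930307394
scene 106 [ 0.466  -0.0105  0.1452] handle -0.3152836351724819
0.94 [210.2, 243.3] [ 0.716 -0.097  0.041]
0.73 [306.0, 205.3] [ 0.431 -0.015  0.04 ]
0.71 [225.4, 204.7] [ 0.585 -0.178  0.039]
0.61 [313.1, 244.4] [0.533 0.11  0.041]
0.5 [262.8, 226.4] [ 0.576 -0.028  0.039]
```

View pics/c.png

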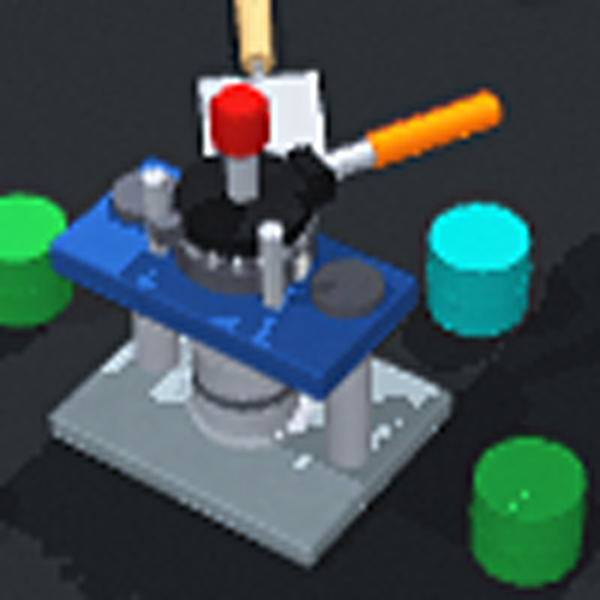

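The scene crop shows the lever seated in its teeth, the die upright at (245,390) and the handle swung to +y. The handle settled about 0.05 rad back after release, which may be free play. I'll press once more to check.

```bash
python3 -c "
from h import *
print(han(-.31,.098,.41));print(han(-.31,.098,.296))"
```

```text
{'x': 1.58, 'y': 0.24, 'z': 2.93, 'ax': 0.004, 'ay': -0.209, 'az': 0.035}
{'x': 1.18, 'y': 11.63, 'z': 2.94, 'ax': 0.004, 'ay': -0.209, 'az': 0.035}
```

Emit:
carry_out:
  plan:
    - {"x": 1.6,"y": 0.2,"z": 2.9,"ax": 0,"ay": -0.21,"az": 0.035}
    - {"x": 1.6,"y": 0.2,"z": 2.9,"ax": 0,"ay": -0.21,"az": 0.035}
    - {"x": 1.5,"y": 4,"z": 2.9,"ax": 0,"ay": -0.21,"az": 0.035}
    - {"x": 1.3,"y": 8,"z": 2.9,"ax": 0,"ay": -0.21,"az": 0.035}
    - {"x": 1.2,"y": 11.6,"z": 2.9,"ax": 0,"ay": -0.21,"az": 0.035}
    - {"x": 1.2,"y": 11.6,"z": 2.9,"ax": 0,"ay": -0.21,"az": 0.035}
    - {"x": 1.2,"y": 11.6,"z": 2.9,"ax": 0,"ay": -0.21,"az": 0.035}

```text
t: 14.55
eef_pos: [0.4626, -0.0102, 0.2961]
tool_rot: [0.416, -0.418, 0.573, -0.569]
contact_force: [-0.3, -0.4, 0.1]
gripper_width: 0.652
```

Emit:
carry_out:
  plan:
    - {"x": 0,"y": 0,"z": 0,"ax": 0,"ay": 0,"az": 0}
    - {"x": 0,"y": 0,"z": 0,"ax": 0,"ay": 0,"az": 0}
    - {"x": 0,"y": 0,"z": 0,"ax": 0,"ay": 0,"az": 0}
  gripper: 0.32

```text
t: 14.85
eef_pos: [0.4631, -0.0101, 0.2974]
tool_rot: [0.416, -0.418, 0.572, -0.57]
contact_force: [-0.4, 0.5, -0.5]
gripper_width: 0.321
```

```bash
python3 look.py w11.png;python3 arc.py -.4 .098 .296 2
```

```text
14.85 [ 0.46312427 -0.01013773  0.29742319] 0.3211360168784297 [ 0.    0.28 -0.13  2.14  0.05  0.72 -2.04]
grip 4813 [ 0.467  -0.0147  0.1478] [-0.963  0.27  -0.009] -0.027996645810018574 0.0374786347313373 angle -0.27635482848803833
knob 8343 [ 0.5503 -0.0381  0.1975] [ 0.54234955 -0.05091474  0.19530504] [ 0.55900062 -0.0269817   0.20030338]
14.9 [ 0.46296791 -0.0101441   0.29718999] a -0.30939990916828725 F [-0.1  0.1 -0.6] pos angle -0.3096021274175842 r 0.09799108954117602
-0.35 {'x': -0.44, 'y': 0.12, 'z': 0.01, 'ax': 0.005, 'ay': 0.045, 'az': -0.0}
-0.4 {'x': -0.88, 'y': 0.12, 'z': 0.04, 'ax': 0.005, 'ay': 0.091, 'az': -0.0}
```

Emit:
carry_out:
  plan:
    - {"x": -0.3,"y": 0.1,"z": 0,"ax": 0,"ay": 0.03,"az": 0}
    - {"x": -0.5,"y": 0.1,"z": 0,"ax": 0,"ay": 0.05,"az": 0}
    - {"x": -0.5,"y": 0.1,"z": 0,"ax": 0,"ay": 0.05,"az": 0}

```text
t: 15.2
eef_pos: [0.4646, -0.0056, 0.2965]
tool_rot: [0.402, -0.403, 0.582, -0.58]
contact_force: [-0.6, -2.2, -0.4]
gripper_width: 0.319
```

Emit:
carry_out:
  plan:
    - {"x": -0.3,"y": 0,"z": 0,"ax": 0,"ay": 0.03,"az": 0}
    - {"x": -0.3,"y": 0,"z": 0,"ax": 0,"ay": 0.03,"az": 0}
    - {"x": -0.3,"y": 0,"z": 0,"ax": 0,"ay": 0.03,"az": 0}

```text
t: 15.5
eef_pos: [0.4654, -0.0038, 0.2965]
tool_rot: [0.392, -0.395, 0.588, -0.587]
contact_force: [-0.8, -4.2, 0.3]
gripper_width: 0.323
```

Emit:
carry_out:
  plan:
    - {"x": -0.3,"y": 0,"z": 0,"ax": 0,"ay": 0.03,"az": 0}
    - {"x": -0.3,"y": 0,"z": 0,"ax": 0,"ay": 0.03,"az": 0}
    - {"x": -0.3,"y": 0,"z": 0,"ax": 0,"ay": 0.03,"az": 0}

```text
t: 15.8
eef_pos: [0.4661, -0.0028, 0.2964]
tool_rot: [0.382, -0.387, 0.594, -0.593]
contact_force: [-1.2, -7.2, 0.7]
gripper_width: 0.324
```

Emit:
carry_out:
  plan:
    - {"x": -0.4,"y": 0,"z": 0,"ax": 0,"ay": 0.03,"az": 0}
    - {"x": -0.4,"y": 0,"z": 0,"ax": 0,"ay": 0.03,"az": 0}
    - {"x": -0.4,"y": 0,"z": 0,"ax": 0,"ay": 0.03,"az": 0}

```text
t: 16.1
eef_pos: [0.467, -0.0018, 0.2961]
tool_rot: [-0.372, 0.379, -0.599, 0.6]
contact_force: [-2.5, -10.6, 1.3]
gripper_width: 0.325
```

```bash
python3 look.py w12.png;python3 arc.py -.4 .098 .296 1
```

```text
16.1 [ 0.46703816 -0.00176731  0.29611574] 0.32533846901996955 [-0.04  0.29 -0.1   2.13  0.05  0.73 -2.2 ]
grip 5153 [ 0.4684 -0.0094  0.1479] [-0.942  0.335  0.003] -0.028049006453832608 0.03716138158279604 angle -0.3348778943790492
knob 8953 [ 0.5509 -0.0377  0.1976] [ 0.54300554 -0.05064745  0.19574659] [ 0.56061813 -0.02769098  0.20074413]
16.15 [ 0.46702059 -0.00179719  0.29613171] a -0.4525109274768245 F [ -1.2 -11.1   1.8] pos angle -0.4043258494267067 r 0.09710956916110224
-0.4 {'x': 0.05, 'y': 0.01, 'z': -0.09, 'ax': 0.005, 'ay': -0.052, 'az': 0.009}
```

Emit:
carry_out:
  plan:
    - {"x": -1.0,"y": 0,"z": -0.1,"ax": 0,"ay": -0.03,"az": 0}
    - {"x": -1.0,"y": 0,"z": -0.1,"ax": 0,"ay": -0.03,"az": 0}
    - {"x": -1.0,"y": 0,"z": -0.1,"ax": 0,"ay": -0.03,"az": 0}

```text
t: 16.45
eef_pos: [0.4685, 0.0023, 0.2952]
tool_rot: [-0.376, 0.39, -0.593, 0.595]
contact_force: [-5.2, -18.7, 5.1]
gripper_width: 0.316
```

Emit:
carry_out:
  plan:
    - {"x": -1.4,"y": 0,"z": 0,"ax": 0,"ay": -0.03,"az": 0}
    - {"x": -1.4,"y": 0,"z": 0,"ax": 0,"ay": -0.03,"az": 0}
    - {"x": -1.4,"y": 0,"z": 0,"ax": 0,"ay": -0.03,"az": 0}

```text
t: 16.75
eef_pos: [0.4706, 0.0065, 0.2934]
tool_rot: [-0.377, 0.403, -0.588, 0.592]
contact_force: [-10.8, -29.7, 8.8]
gripper_width: 0.325
```

```bash
python3 look.py w13.png;python3 arc.py -.4 .098 .296 1
```

```text
16.75 [0.47064628 0.00651663 0.29338852] 0.3252708756392612 [-0.06  0.31 -0.11  2.12  0.08  0.75 -2.2 ]
grip 5296 [ 0.4695 -0.0057  0.1479] [-0.931  0.365  0.002] -0.028680692036040994 0.03711243733819346 angle -0.37594779162265785
knob 8501 [ 0.5499 -0.0371  0.1974] [ 0.54248591 -0.05009726  0.19516349] [ 0.55863533 -0.02694404  0.20016231]
16.8 [0.47064825 0.00647549 0.29341106] a -0.40352022361830253 F [-11.1 -28.9   8. ] pos angle -0.497151727152042 r 0.09744841000834033
-0.4 {'x': 0.95, 'y': -0.23, 'z': -0.1, 'ax': 0.015, 'ay': -0.003, 'az': 0.034}
```

Emit:
carry_out:
  plan:
    - {"x": 0.3,"y": 0,"z": 0,"ax": 0,"ay": 0,"az": 0}
    - {"x": 0.6,"y": 0,"z": 0,"ax": 0,"ay": 0,"az": 0}
    - {"x": 0.8,"y": 0,"z": 0,"ax": 0,"ay": 0,"az": 0}
    - {"x": 0.8,"y": 0,"z": 0,"ax": 0,"ay": 0,"az": 0}
    - {"x": 0.8,"y": -4,"z": 0,"ax": 0,"ay": 0,"az": 0}
    - {"x": 0.8,"y": -8,"z": 0,"ax": 0,"ay": 0,"az": 0}
    - {"x": 0.8,"y": -12,"z": -2,"ax": 0,"ay": 0,"az": 0}
    - {"x": 0.8,"y": -12,"z": -2,"ax": 0,"ay": 0,"az": 0}
    - {"x": 0.8,"y": -12,"z": -2,"ax": 0,"ay": 0,"az": 0}
  gripper: 0.65

```text
t: 17.7
eef_pos: [0.4525, 0.0109, 0.4148]
tool_rot: [-0.378, 0.402, -0.587, 0.592]
contact_force: [-0.3, -1.1, -0.9]
gripper_width: 0.649
```

```bash
python3 look.py w14.png; python3 hand.py
python3 - <<'E'
from h import *
p=bot.read_camera("scene")
for n in ("die","mortar","spatula","spare_die"):
  for d in bot.cut_out(p,n)[:5]: q=pts(p,d["mask"]);print(n,d["conf"],d["xy"],np.median(q,0).round(3))
E
```

```text
17.7 [0.45249776 0.01094489 0.41478161] 0.6492873856101109 [-0.06  0.11 -0.12  2.04  0.04  1.02 -2.17]
grip 679 [ 0.4664 -0.0118  0.146 ] [-0.958  0.286  0.003] -0.029156049836759637 0.035969912318033107 angle -0.3038971684481272
knob 2051 [ 0.5533 -0.0386  0.1975] [ 0.54272856 -0.05146439  0.19497852] [ 0.56502448 -0.02698526  0.19997315]
17.75 [0.45228883 0.01054978 0.41358754] a -0.40208923429998267 [ 0.1  0.1 -0.4] [ 0.03 -0.01  0.01] 0.6505825323339871
hub z 5 0.14425655978774676
scene 104 [ 0.4665 -0.0105  0.1453] handle -0.31710758096500385
die 0.83 [312.1, 242.7] [0.532 0.109 0.041]
die 0.82 [225.7, 203.5] [ 0.585 -0.179  0.04 ]
die 0.63 [210.3, 240.2] [ 0.717 -0.099  0.042]
die 0.54 [262.0, 224.2] [ 0.576 -0.027  0.038]
die 0.53 [306.1, 204.4] [ 0.431 -0.014  0.04 ]
mortar 0.89 [196.0, 176.9] [ 0.587 -0.339  0.04 ]
spatula 0.62 [265.2, 173.8] [ 0.366 -0.232  0.005]
spare_die 0.66 [359.7, 300.8] [0.587 0.313 0.044]
spare_die 0.39 [399.7, 343.5] [0.633 0.44  0.07 ]
```

```bash
python3 -c "
from h import *
print(bot.hand_in())"
```

```text
the job is handed in; nothing more can be done
None
```

I clamped the die as asked and handed the job in after about 18 s of the 61 s allowed. I have no verdict, and I could not read the screw angle or the pad force directly.

- **Winding:** I wound the handle clockwise to near its +y stop. I then lifted the lever by the red knob (about 16.5 N), swung it back 1.18 rad, about three teeth, and let it drop home. The second stroke came up firm well short of the stop pin.
- **Firmness:** I pressed again with about 31 N. The handle gave only a few hundredths of a rad, then sprang back to the same angle on release (-0.30 rad by the wrist camera, -0.32 by the scene camera). I took that as the screw's end stop. I did not establish whether the 0.05–0.07 rad it springs back is free play or elastic give.
- **Lever:** It is home. The knob top measures 0.1975 m, the same as at the start.
- **Die and surroundings:** The die stands upright under the spindle in the scene view. The look-alikes, the mortar and the spare die have not moved measurably, and the spatula is within about 7 mm of its first reading. I did not re-measure the bottles, jar or mouse, but the arm never went near them. The gripper is clear of everything.
- **Mishaps:** My first move call was refused because its rows left out some keys; nothing moved. Two position readings disagreed by about 8 mm because the arm was still settling, and a repeat agreed.

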